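Click the scriber open on the vise and lay it on the sheet

TASK

Get the orange scriber ready for marking out: hold it by its barrel and push its yellow end button against the flat front of the vise until the button is fully home and the point is out. Then lay the scriber down gently, flat and wholly on the bare aluminium sheet, and let go. Leave the blue marker and everything else where it is.

Things in the scene. Friction and masses are not known exactly. Their poses are not given: they have to be found in the camera images.
- scriber: Retractable scriber, about 150 g, lying on the black mat. Origin on its long axis at the middle of the barrel, 12 mm above whatever it lies on. Its x axis runs along it, towards the button. Square orange barrel 24 x 24 mm, 110 mm long (x -55 to 55 mm), with a steel cone nose to x -85 mm at one end and a steel collar of 21 mm diameter (x 55 to 67 mm) with the yellow button at the other. Its balance point is within 5 mm of the origin.
- button (a joint): How far the scriber's button is pushed in: 0 m is out, 0.012 m is fully home. It slides stiffly (about 7 N, then a hard stop) and stays where it is left. As it goes in, the dark point (diameter 3.6 mm) comes out of the nose by as much, up to 11 mm beyond it.
- button_end (a point): Centre of the end face of the yellow button (diameter 16 mm), on the scriber's axis. It starts 83 to 85 mm from the scriber's origin; fully home it is 73 mm from it and 6 mm proud of the collar.
- nose_end (a point): Tip of the scriber's steel nose cone (the point comes out beyond it), on the axis 85 mm from its origin.
- vise: Grey bench vise, fixed to the bench, 170 mm high, jaws 130 mm wide and shut. Origin on the bench; its x axis points back from the front jaw into the vise, z up. Below the front face a screw sticks out 45 mm, with a 140 mm cross handle lying level along y whose top is 70 mm above the bench.
- vise_face (a point): Middle of the flat grey face on the front of the vise's front jaw: an upright plane 130 mm wide (along the vise's y) and 75 mm high, from 95 to 170 mm above the bench. It faces along the vise's -x, roughly towards the robot. This is where the button is pushed. Axes as the vise's.
- sheet: Bare, pale aluminium sheet with a small dark hole in each corner, 240 mm (its x) by 220 mm (its y), 4 mm thick, fixed to the bench, with nothing on it. Origin at the middle of its underside, on the bench.
- tool_mat: Black rubber mat, 240 mm (its x) by 220 mm (its y), 4 mm thick, fixed. Origin at the middle of its underside. The scriber and the blue marker lie on it side by side, at least 80 mm between their axes at mid-length. The mat and the sheet lie either side of the vise; which is left varies.
- marker: Blue marker of the same shape as the scriber with a white nose and collar, and no button. To be left alone. Origin at the middle of its barrel, x axis along it.
- brush: Brush lying loose on the bench away from the work. To be left alone.
- hammer: Hammer lying loose on the bench away from the work. To be left alone.
- wrench: Wrench lying loose on the bench away from the work. To be left alone.
- tube_offcut: Piece of square steel tube, 100 x 40 x 40 mm, lying loose on the bench away from the work. To be left alone.
- spray: Green spray can, 190 mm tall, standing loose on the bench behind the work. To be left alone.
Things that resemble listed ones, but are neither listed nor needed, are in the scene too. What is shaped like the scriber but green or turquoise is not meant.

How it is judged (in metres and radians):
On the way, in this order (a step that is already met when the one before it is completed fails the run):
1. the scriber touches the vise with its button not yet pushed in (less than 6 mm) (contact force between scriber and vise above 1 N and value of joint button below 0.006 m).
2. the button is pushed home (more than 10 mm in) while the scriber presses on the vise (contact force between scriber and vise above 1 N and value of joint button above 0.01 m), for 0.04 s.
At the end, for the whole second after the job is handed in: The button is still home (more than 10 mm of its 12 mm) and the scriber lies at rest, let go, flat (within 0.1 rad) on the aluminium sheet, with its button end and its nose both inside the sheet's outline (value of joint button above 0.01 m and x of button_end in the frame of sheet between -0.12 and 0.12 m and y of button_end in the frame of sheet between -0.11 and 0.11 m and x of nose_end in the frame of sheet between -0.12 and 0.12 m and y of nose_end in the frame of sheet between -0.11 and 0.11 m and angle between scriber's own x axis and vertical between 1.47 and 1.67 rad and z of scriber in the frame of sheet below 0.02 m and contact force between scriber and sheet above 0.3 N and linear speed of scriber below 0.02 m/s); the robot touches nothing.
It fails at once if the scriber is dropped (falls freely at more than 1 m/s) (linear speed of scriber above 1 m/s and contact force between the fingers and scriber below 0.05 N).
It fails at once if the blue marker is moved by more than 30 mm (distance of marker from where it was at the start of the episode above 0.03 m).
It fails at once if another loose thing on the bench is moved by more than 50 mm (distance of any of brush, hammer, wrench, tube_offcut, spray from where it was at the start of the episode above 0.05 m).
It also fails if it takes over 53 s, if anything falls off the work surface, if the arm or the gripper's body presses on something with over 40 N, if the wrist force passes 120 N, or if a joint passes its speed limit or range.

ROBOT

A 6-joint arm with a two-finger parallel gripper is mounted at the origin on the work surface. World frame = base frame: x ahead of the robot, y to its left, z up, the work surface at z = 0. Lengths are in mm, angles in rad, forces in N, time in s.
With the tool pointing down it reaches from about 350 to 975 mm from the base axis. Payload 7.1 kg.
Tool frame: the origin (TCP) lies midway between the tips of the shut fingers; the grasp point (between the pads) lies pinch_z behind it (pinch_z is the distance from the TCP to the grasp point, in mm); z points along the fingers, y is the line along which they close (so a half turn about z gives the same grasp; the last joint's range is limited). The gripper opens to 88 mm and grips with 3 to 60 N. Pads are 20 mm wide; open, the fingers measure 115 mm over their backs; the gripper's body (75 mm by 178 mm) begins 61 mm behind the grasp point.
Start: joints at [-1.173, 0.423, 1.63, -0, 1.089, -0.019], TCP at [253.038, -571.469, 222.675] pointing down, gripper open.
Joint ranges: [-3, 3], [-0.9, 2.11], [0.09, 2.58], [-1.31, 4.45], [0.11, 2.69], [-2.54, 2.54]. Speed limits (rad/s): [2.39, 2.39, 3.01, 3.14, 3.14, 3.14].

INTERFACE

Orientations are given as a rotation vector (axis times angle).
In Python, from workcell import get_obs, get_image, close_job, pinch_z gives the robot as it stands.
- The arm moves only by the tool jog_arm, never from a script. Its argument "commands" is a list of rows, each a list of 3 entries, a list of its own where there are three numbers: the gripper command: -1 is shut, 1 is fully open, values between are in proportion, then the shift along the tool's x, y, z as a fraction of full scale, then the turn, a rotation vector about the tool's x, y, z as a fraction of full scale. In form: [[gripper, [tx, ty, tz], [rx, ry, rz]], ...]. A call has 1 to 10 rows; each row shifts and turns the commanded pose from where the row before left it, along the tool's axes as they then stand; what a row does not reach is not made up. Full scale, the value 1, is 0.1 m for a shift and 45 degrees for a turn. A row lasts 1/10 s, in which the tool goes at most 50 mm and 8.59 degrees, less where a joint would pass 70% of its speed; a pose out of reach is approached as far as the arm can. A call with a number of a shift or a turn outside -1 to 1 is refused whole. A call with a gripper value outside its range is refused whole. The fingers move at their own pace and stop on an object; the grip force is fixed at half the most. Time passes only in rows, so rows that do not move let the fingers close. It gives the time, the measured TCP pose, the force, the opening and the grip force at its end, in the units of the state.
- get_obs(): the state, without advancing time (a new reading comes with each control period).
- get_image(name): name is "scene" or "top" or "wrist"; returns a dict with "image" (420x560x3 uint8, blue, green, red), "z_map" (420x560 float32, mm along the optical axis (not along the pixel's ray), 0 where there is no reading), "intrinsics" (3x3 intrinsics, pixels), "eye" and "orientation" of the camera in the world; the wrist camera has in their place "mount" (4x4, takes a point from camera to tool coordinates, whose origin is the TCP and whose axes are the flange's). Camera axes: x right, y down, z forward; pixel columns grow to the right and rows downward; lengths in mm; the calibration is good to about 2 mm. A picture is of the moment at which its call begins: read the wrist's pose just before it.
- close_job(): hands the job in; it is judged then, once.
The state is a dict: "t": time; "qpos": joint angles; "qvel": joint speeds; "joint_torque": joint torques, N m; "ee_pos": TCP position; "orientation": TCP orientation; "ft_force": force on the tool from outside, world axes, zero at the start; "moment": the same for the moment, N m; "width": finger opening in mm; "grasp_force": force on a finger pad.
Only numpy, scipy, OpenCV 4.12 (cv2) and the standard library are available. Lean on these libraries where they do the work, as an engineer would, in place of code of your own. Each camera call takes 0.05 s, during which the arm holds its last target. There are 200 camera calls.

## Working session

There is one attempt and no reset: what is moved stays moved. The work goes in short steps, Python scripts to look and compute and a tool call to move; the robot and the scene stay as the last step left them, time stands still between calls to the robot, and variables do not carry over. Pictures are saved under pics/ and viewed, at most 10 in all, crops included, and the job is handed in when it is done.

Besides the shell and the picture viewer there is one more tool, called after "Emit:" in YAML: its name, and indented under it one key for each argument. jog_arm: Moves the arm, as the interface text tells. Its arguments: {"type":"object","properties":{"commands":{"type":"array","items":{"type":"array"}}},"required":["commands"]}

```bash
mkdir -p pics; cat > h.py <<'E'
import numpy as np,cv2
from scipy.spatial.transform import Rotation as R
from workcell import get_obs,get_image,close_job,pinch_z
def rot(o):
    o=np.array(o,float)
    return o if o.shape==(3,3) else R.from_rotvec(o).as_matrix() if o.size==3 else R.from_quat(o).as_matrix()
def cloud(name):
    ob=get_obs(); d=get_image(name); z=d["z_map"]; K=np.array(d["intrinsics"])
    v,u=np.mgrid[:z.shape[0],:z.shape[1]]
    P=np.stack([(u-K[0,2])*z/K[0,0],(v-K[1,2])*z/K[1,1],z],-1)
    if "eye" in d: W=P@rot(d["orientation"]).T+np.array(d["eye"])
    else:
        M=np.array(d["mount"]); W=P@M[:3,:3].T+M[:3,3]; W=W@rot(ob["orientation"]).T+np.array(ob["ee_pos"])
    return d["image"],W,z
E
python3 - <<'E'
from h import *
o=get_obs(); print(o,pinch_z)
for n in("top","scene"):
    d=get_image(n); cv2.imwrite(f"pics/{n}0.png",d["image"]); print(n,d["eye"],d["orientation"],d["intrinsics"])
d=get_image("wrist");print(d["mount"])
E
```

```text
{'t': 0.0, 'qpos': array([-1.17297080e+00,  4.23842930e-01,  1.63068286e+00, -1.24551791e-05,
        1.08863677e+00, -1.90002652e-02]), 'qvel': array([-0.0011511 ,  0.00031973,  0.0001155 ,  0.00038598, -0.00056994,
        0.0012176 ]), 'joint_torque': array([-1.66329417e-03, -5.44618070e+01, -2.73666072e+01,  6.42539305e-02,
        2.27439415e-02, -1.36719823e-04]), 'ee_pos': array([ 252.83810975, -570.95494581,  221.9032184 ]), 'orientation': array([-3.07210191e+00, -6.49709070e-01,  4.81084232e-04]), 'ft_force': array([0.16784545, 1.15343358, 0.34984635]), 'moment': array([ 0.01186307,  0.00664609, -0.01124468]), 'grasp_force': 0.0, 'width': 87.83820351958096} 18.700000000000003
top [ 225.92291219    1.94701361 1613.33716418] [-2.16134131  2.11815163 -0.20331831] [[502.90704118   0.         281.13495904]
 [  0.         502.90704118 202.27707898]
 [  0.           0.           1.        ]]
scene [1386.66670348   13.71972491  855.68957857] [-1.67071966 -1.73246013  0.78405505] [[421.50404209   0.         280.63654155]
 [  0.         421.50404209 208.28448152]
 [  0.           0.           1.        ]]
[[-5.07059276e-04 -9.62805918e-01 -2.70193461e-01  7.46253812e+01]
 [ 9.99999864e-01 -5.21048468e-04 -1.99511067e-05  7.24248888e-01]
 [-1.21574845e-04 -2.70193435e-01  9.62806052e-01 -1.63465529e+02]
 [ 0.00000000e+00  0.00000000e+00  0.00000000e+00  1.00000000e+00]]
```

View pics/top0.png

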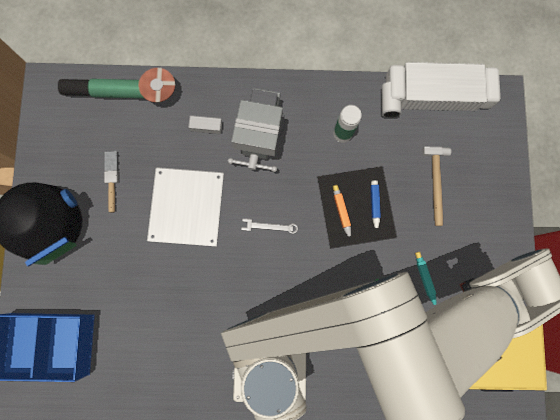

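View pics/scene0.png

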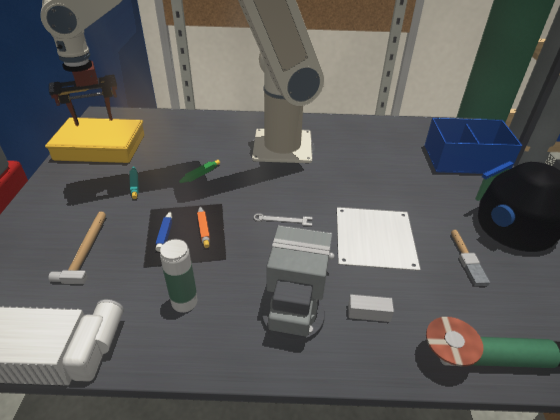

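The top view shows the orange scriber at (342,210) on the black mat, with its yellow button up at (336,187) and its nose at (349,234). The blue marker is at (376,203), the sheet at (186,207), and the vise at (258,125) with its handle at (253,163). The lookalikes are turquoise at (427,278) in the top view and green at (200,172) in the scene view. Only the one at (342,210) is orange and on the mat.

```bash
python3 - <<'E'
from h import *
im,W,z=cloud("top")
cv2.imwrite("pics/crop.png",cv2.resize(im[80:260,220:420],None,fx=4,fy=3.3)[:600])
hsv=cv2.cvtColor(im,cv2.COLOR_BGR2HSV)
roi=np.zeros(z.shape,bool); roi[170:245,318:395]=1
def ax(m,n):
    p=W[m&(z>0)]; c=np.median(p,0); q=p[:,:2]-p[:,:2].mean(0); a=np.linalg.svd(q,full_matrices=False)[2][0]
    if a[0]<0:a=-a
    s=q@a; print(n,m.sum(),p.mean(0).round(1),"ctr",(p[:,:2].mean(0)+a*(s.max()+s.min())/2).round(1),"len",np.ptp(s).round(1),"ang",np.degrees(np.arctan2(a[1],a[0])).round(1),"zmed",np.percentile(p[:,2],[50,90]).round(1))
h,s,v=cv2.split(hsv)
ax(roi&(h<15)&(s>150)&(v>120),"orange"); ax(roi&(h>20)&(h<35)&(s>120)&(v>100),"yellow"); ax(roi&(h>100)&(h<130)&(s>130)&(v>80),"blue")
# sheet
sr=np.zeros(z.shape,np.uint8); sr[155:260,135:235]=1
m=((v>150)&(s<60)&(sr>0)).astype(np.uint8)
c=max(cv2.findContours(m,0,2)[0],key=cv2.contourArea)
wp=np.array([W[y,x,:2] for x,y in c[:,0]],np.float32); r=cv2.minAreaRect(wp); print("sheet",r,cv2.boxPoints(r).round(0).tolist())
# vise points
vr=np.zeros(z.shape,bool); vr[85:180,220:300]=1
p=W[vr&(W[...,2]>155)&(W[...,2]<185)]; r=cv2.minAreaRect(p[:,:2].astype(np.float32)); print("vise top",r,cv2.boxPoints(r).round(1).tolist(),p[:,2].mean())
p=W[vr&(W[...,2]>45)&(W[...,2]<90)]; print("handle",p.min(0),p.max(0))
# scene view top of vise too
im,W,z=cloud("scene")
vr=np.zeros(z.shape,bool); vr[225:335,260:335]=1
p=W[vr&(W[...,2]>160)&(W[...,2]<185)]; r=cv2.minAreaRect(p[:,:2].astype(np.float32)); print("vise top scene",r,cv2.boxPoints(r).round(1).tolist(),p[:,2].mean())
for n,a in (("spray",W[240:305,165:195]),):
    p=a[a[...,2]>20]; print(n,p.min(0),p.max(0))
E
```

```text
orange 90 [ 483.2 -219.7   24.1] ctr [ 482.4 -220. ] len 109.7 ang 17.1 zmed [26.2 31. ]
yellow 26 [ 555.8 -198.9   19.4] ctr [ 557.5 -199. ] len 20.3 ang -3.4 zmed [22.4 27.9]
blue 268 [ 512.7 -326.6   27.4] ctr [ 513.4 -326.6] len 109.8 ang 2.2 zmed [28.4 33.2]
sheet ((486.5201416015625, 285.6726989746094), (225.96250915527344, 243.89602661132812), 86.89552307128906) [[359.0, 179.0], [602.0, 166.0], [614.0, 392.0], [371.0, 405.0]]
vise top ((711.039306640625, 53.75932312011719), (130.02676391601562, 138.24913024902344), 80.80284881591797) [[632.4000244140625, 0.6000000238418579], [768.9000244140625, -21.5], [789.7000122070312, 106.9000015258789], [653.2000122070312, 129.0]] 171.27053967688485
handle [594.12834444 -10.41145859  45.82691153] [859.35505183 147.64619853  89.44400978]
vise top scene ((714.701904296875, 53.31004333496094), (130.2432403564453, 139.33128356933594), 80.67911529541016) [[635.4000244140625, 0.30000001192092896], [772.9000244140625, -22.200000762939453], [794.0, 106.30000305175781], [656.5, 128.89999389648438]] 169.413537358419
spray [ 717.40356029 -254.3843823    21.30823931] [1386.66670348   13.71972491  855.68957857]
```

View pics/crop.png

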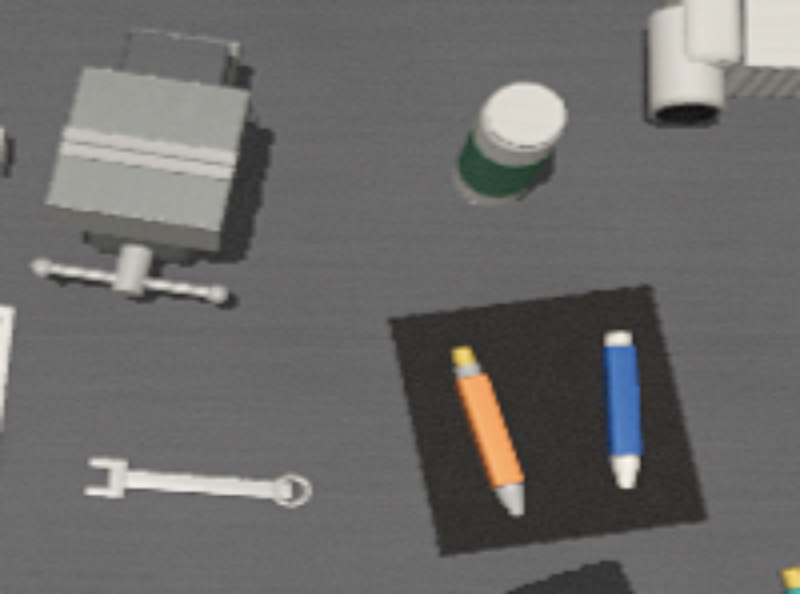

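Enlarged, the crop confirms it: the orange barrel with the yellow button is at (485,430), and the blue marker at (622,410) is well clear of it. Moving above the scriber.

Emit:
jog_arm:
  commands:
    - [1,[0.39,-0.253,0],[0,0,0]]
    - [1,[0.39,-0.253,0],[0,0,0]]
    - [1,[0.39,-0.253,0],[0,0,0]]
    - [1,[0.39,-0.253,0],[0,0,0]]
    - [1,[0.39,-0.253,0],[0,0,0]]
    - [1,[0.39,-0.253,0],[0,0,0]]
    - [1,[0.39,-0.253,0],[0,0,0]]
    - [1,[0.39,-0.253,0],[0,0,0]]
    - [1,[0.39,-0.253,0],[0,0,0]]
    - [1,[0,0,0.3],[0,0,0.153]]

```text
t: 1.25
ee_pos: [486.9, -218.4, 195.7]
orientation: [3.103, 0.469, 0.012]
ft_force: [-1.0, -0.9, -0.3]
width: 87.5
grasp_force: 0.0
```

Emit:
jog_arm:
  commands:
    - [1,[0,0,0],[0,0,0]]
    - [1,[0,0,0],[0,0,0]]

```text
t: 1.45
ee_pos: [481.2, -221.1, 192.5]
orientation: [-3.106, -0.469, 0.003]
ft_force: [-0.4, -0.1, 0.5]
width: 87.8
grasp_force: 0.0
```

```bash
cat > look.py <<'E'
from h import *
import sys
o=get_obs(); Rm=rot(o["orientation"]); psi=np.degrees(np.arctan2(Rm[1,0],Rm[0,0])); print("t",o["t"],"pos",o["ee_pos"].round(1),"yaw",psi.round(2),"toolz",Rm[:,2].round(4),"q",o["qpos"].round(2),"w",o["width"],"F",o["ft_force"].round(1))
im,W,z=cloud("wrist"); cv2.imwrite(f"pics/{sys.argv[1]}.png",im)
h,s,v=cv2.split(cv2.cvtColor(im,cv2.COLOR_BGR2HSV))
T=(W-o["ee_pos"])@Rm
for n,m in (("orange",(h<15)&(s>130)&(v>80)),("yellow",(h>20)&(h<35)&(s>120)&(v>80))):
    m=cv2.morphologyEx(m.astype(np.uint8),cv2.MORPH_OPEN,np.ones((5,5)))
    nl,l,st,_=cv2.connectedComponentsWithStats(m)
    if nl<2: continue
    i=1+np.argmax(st[1:,4]); p=T[(l==i)&(z>0)]
    if n=="orange": p=p[p[:,2]<np.percentile(p[:,2],50)+4]
    r=cv2.minAreaRect(p[:,:2].astype(np.float32)); print(n,len(p),"tool mean",p.mean(0).round(1),"rect",np.round(r[0],1),np.round(r[1],1),round(r[2],1),"world",W[(l==i)&(z>0)].mean(0).round(1))
E
python3 look.py w1
```

```text
t 1.45 pos [ 481.2 -221.1  192.5] yaw 17.16 toolz [-1.7e-03  7.0e-04 -1.0e+00] q [-0.45  0.32  1.86 -0.    0.96  0.82] w 87.82220088990977 F [-0.4 -0.1  0.5]
orange 845 tool mean [ 12.  -49.6 -58.2] rect [ 12.2 -50.1] [ 4.5 12.1] 14.3 world [ 478.3 -170.8  238.5]
```

View pics/w1.png

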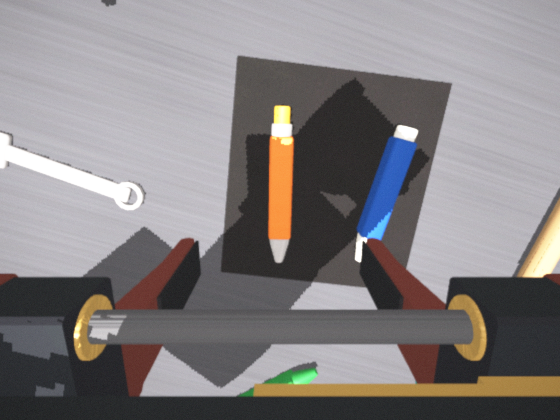

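The wrist view shows the scriber centred between the fingers, barrel at (281,190), with its axis close to tool x. The marker at (385,195) is clear of the right finger.

```bash
sed -i 's/m=cv2.morph/m=m\&(T[...,2]>15)\&(abs(T[...,1])<60); m=cv2.morph/' look.py; python3 look.py w2
```

```text
t 1.5 pos [ 481.6 -221.8  193.2] yaw 17.09 toolz [-2.e-04 -0.e+00 -1.e+00] q [-0.45  0.32  1.86 -0.    0.95  0.82] w 87.70087492567399 F [ 0.5  0.4 -0.4]
orange 1316 tool mean [-19.2  -0.3 163.8] rect [-16.7  -0.7] [72.5 24. ] 1.3 world [ 462.9 -227.5   27.7]
```

```bash
sed -i 's/p=p\[p\[:,2\]<np.percentile(p\[:,2\],50)+4\]/p=p[abs(p[:,2]-np.median(p[:,2]))<7]/' look.py; python3 look.py w3
```

```text
t 1.55 pos [ 481.8 -222.1  193.5] yaw 17.04 toolz [ 7.e-04 -5.e-04 -1.e+00] q [-0.45  0.32  1.86 -0.    0.95  0.82] w 87.95616400733503 F [ 0.5 -0.3 -0.2]
orange 1575 tool mean [-12.4  -2.1 164.1] rect [-9.2 -1. ] [86.9 24. ] 1.1 world [ 469.4 -224.1   28.2]
```

Emit:
jog_arm:
  commands:
    - [1,[0.02,-0.01,0.4],[0,0,0.024]]
    - [1,[0,0,0.4],[0,0,0]]
    - [1,[0,0,0.4],[0,0,0]]
    - [1,[0,0,0.3],[0,0,0]]
    - [1,[0,0,0.2],[0,0,0]]
    - [1,[0,0,0.1],[0,0,0]]
    - [1,[0,0,0.05],[0,0,0]]
    - [1,[0,0,0],[0,0,0]]
    - [1,[0,0,0],[0,0,0]]

```text
t: 2.5
ee_pos: [484.2, -220.2, 8.7]
orientation: [3.11, 0.435, 0.002]
ft_force: [0.8, -0.5, -0.9]
width: 87.9
grasp_force: 0.0
```

Emit:
jog_arm:
  commands:
    - [-1,[0,0,0],[0,0,0]]
    - [-1,[0,0,0],[0,0,0]]
    - [-1,[0,0,0],[0,0,0]]
    - [-1,[0,0,0],[0,0,0]]
    - [-1,[0,0,0],[0,0,0]]
    - [-1,[0,0,0],[0,0,0]]
    - [-1,[0,0,0],[0,0,0]]
    - [-1,[0,0,0],[0,0,0]]

```text
t: 3.3
ee_pos: [483.4, -219.6, 7.6]
orientation: [-3.111, -0.435, 0.0]
ft_force: [0.1, 0.3, -0.6]
width: 27.0
grasp_force: 0.0
```

Emit:
jog_arm:
  commands:
    - [-1,[0,0,0],[0,0,0]]
    - [-1,[0,0,0],[0,0,0]]
    - [-1,[0,0,0],[0,0,0]]
    - [-1,[0,0,0],[0,0,0]]
    - [-1,[0,0,-0.1],[0,0,0]]
    - [-1,[0,0,-0.25],[0,0,0]]
    - [-1,[0,0,-0.3],[0,0,0]]
    - [-1,[0,0,-0.3],[0,0,0]]
    - [-1,[0,0,-0.25],[0,0,0]]
    - [-1,[0,0,0],[0,0,0]]

```text
t: 4.3
ee_pos: [485.5, -220.5, 131.4]
orientation: [3.108, 0.435, 0.009]
ft_force: [0.5, -0.0, -1.5]
width: 23.7
grasp_force: 30.0
```

```bash
python3 look.py w4
```

```text
t 4.3 pos [ 485.5 -220.5  131.4] yaw 15.92 toolz [ 0.0059 -0.0028 -1.    ] q [-0.45  0.42  1.9   0.    0.82  0.84] w 23.666144905475935 F [ 0.5 -0.  -1.5]
```

View pics/w4.png

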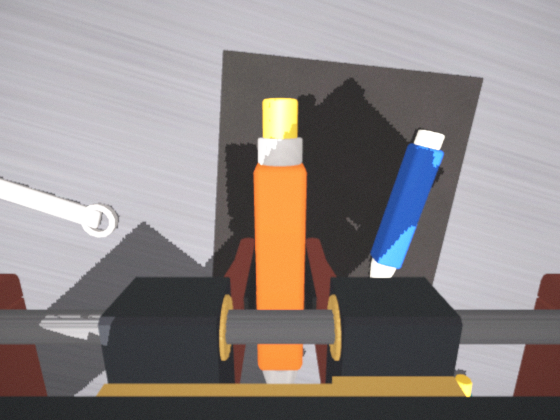

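The scriber is held straight between the pads, with the button out at (280,118). Moving to a standoff in front of the vise face.

Emit:
jog_arm:
  commands:
    - [-1,[0.1,-0.2,0],[0,0,0]]
    - [-1,[0.18,-0.4,0],[0,0,0]]
    - [-1,[0.18,-0.4,0],[0,0,0]]
    - [-1,[0.18,-0.4,0],[0,0,0]]
    - [-1,[0.18,-0.4,0],[0,0,0.1]]
    - [-1,[0,0,0],[0,0,0.15]]
    - [-1,[0,0,0],[0,0,0.15]]
    - [-1,[0,0,0],[0,0,0.15]]
    - [-1,[0,0,0],[0,0,0]]
    - [-1,[0,0,0],[0,0,0]]

```text
t: 5.35
ee_pos: [512.1, -24.0, 126.7]
orientation: [-3.133, 0.237, 0.003]
ft_force: [-1.0, 0.5, -2.1]
width: 24.0
grasp_force: 30.0
```

```bash
cat > v.py <<'E'
from h import *
import sys
o=get_obs(); Rm=rot(o["orientation"]); print("t",o["t"],"pos",o["ee_pos"].round(1),"yaw",np.degrees(np.arctan2(Rm[1,0],Rm[0,0])).round(2),"toolz",Rm[:,2].round(4),"q",o["qpos"].round(2))
im,W,z=cloud("wrist"); cv2.imwrite(f"pics/{sys.argv[1]}.png",im)
h,s,v=cv2.split(cv2.cvtColor(im,cv2.COLOR_BGR2HSV)); T=(W-o["ee_pos"])@Rm
near=(abs(T[...,1])<25)&(T[...,2]>-40)&(T[...,2]<25)&(T[...,0]>0)&(T[...,0]<110)
for n,m in (("yellow",near&(h>20)&(h<35)&(s>150)&(v>100)),("orange",near&(h<17)&(s>130)&(v>80))):
    p=T[m]; 
    if len(p): print(n,len(p),"tool lo/hi",np.percentile(p,[1,99],axis=0).round(1).tolist(),"mean",p.mean(0).round(1)); 
    if n=="orange" and len(p): print("slope z/x",np.polyfit(p[:,0],p[:,2],1).round(4),"y/x",np.polyfit(p[:,0],p[:,1],1).round(4))
m=(W[...,2]>163)&(W[...,2]<180)&(W[...,0]>600)&(z>0); p=W[m]
if len(p)>50:
    r=cv2.minAreaRect(p[:,:2].astype(np.float32)); print("vise top",r[1],r[2],cv2.boxPoints(r).round(1).tolist(),p[:,2].mean())
E
python3 v.py w5
```

```text
t 5.35 pos [512.1 -24.  126.7] yaw -8.66 toolz [-1.9e-03  2.0e-04 -1.0e+00] q [-0.07  0.4   1.94  0.    0.8   1.65]
yellow 901 tool lo/hi [[66.1, -6.9, -18.8], [82.2, 7.6, -11.3]] mean [ 74.3   0.3 -16.3]
orange 5592 tool lo/hi [[0.7, -11.4, -23.2], [53.2, 11.7, -18.2]] mean [ 28.4   0.1 -21.6]
slope z/x [ 1.3500e-02 -2.1945e+01] y/x [0.0004 0.0731]
```

View pics/w5.png

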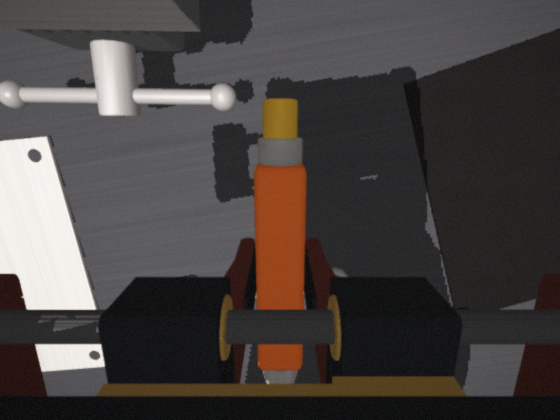

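The scriber is level and aligned in the gripper, with the button end 83 mm ahead of the TCP. The vise screw is still to the left at (115,75), so I need about 109 mm more sideways.

Emit:
jog_arm:
  commands:
    - [-1,[0,-0.15,0],[0,0,0.015]]
    - [-1,[0,-0.35,0],[0,0,0]]
    - [-1,[0,-0.35,0],[0,0,0]]
    - [-1,[0,-0.24,0],[0,0,0]]
    - [-1,[0,0,0],[0,0,0]]
    - [-1,[0,0,0],[0,0,0]]
    - [-1,[0,0,0],[0,0,0]]

```text
t: 6.1
ee_pos: [530.3, 82.6, 127.4]
orientation: [3.13, -0.26, -0.001]
ft_force: [0.6, 0.5, -1.8]
width: 23.4
grasp_force: 30.0
```

```bash
python3 v.py w6; python3 - <<'E'
from h import *
im,W,z=cloud("wrist")
# front face points & gap
o=get_obs();Rm=rot(o["orientation"]);T=(W-o["ee_pos"])@Rm
m=(W[...,2]>98)&(T[...,0]>95)&(T[...,0]<180)&(z>0);p=W[m];print(m.sum())
if m.sum()>50:
    t=T[m];print(np.percentile(t,[2,50,98],axis=0).round(1)); print(np.polyfit(t[:,1],t[:,0],1))
E
```

```text
t 6.1 pos [530.3  82.6 127.4] yaw -9.51 toolz [-8.e-04 -3.e-04 -1.e+00] q [ 0.13  0.43  1.89 -0.    0.82  1.87]
yellow 927 tool lo/hi [[66.1, -6.9, -18.7], [82.2, 7.5, -11.5]] mean [ 75.1  -0.  -16.3]
orange 5598 tool lo/hi [[0.6, -11.4, -23.2], [53.2, 11.6, -18.2]] mean [ 28.4   0.1 -21.6]
slope z/x [ 1.45000e-02 -2.19639e+01] y/x [-0.0001  0.0782]
9974
[[117.3 -64.3 -22.9]
 [117.7  -2.4  -3.7]
 [118.2  60.5  27.7]]
[2.71006651e-03 1.17741940e+02]
```

The face is square to the tool (0.003 rad off) at tool x 117.7, which leaves a gap of about 34 mm. Approaching, then slowing to contact.

Emit:
jog_arm:
  commands:
    - [-1,[0.15,0,0],[0,0,0]]
    - [-1,[0.1,0,0],[0,0,0]]
    - [-1,[0.04,0,0],[0,0,0]]
    - [-1,[0.02,0,0],[0,0,0]]
    - [-1,[0.01,0,0],[0,0,0]]
    - [-1,[0.01,0,0],[0,0,0]]
    - [-1,[0.01,0,0],[0,0,0]]
    - [-1,[0.01,0,0],[0,0,0]]
    - [-1,[0,0,0],[0,0,0]]

```text
t: 7.1
ee_pos: [565.3, 77.8, 127.7]
orientation: [-3.131, 0.26, -0.0]
ft_force: [-0.3, 0.8, -2.3]
width: 23.9
grasp_force: 30.0
```

Emit:
jog_arm:
  commands:
    - [-1,[0.01,0,0],[0,0,0]]
    - [-1,[0.01,0,0],[0,0,0]]
    - [-1,[0.01,0,0],[0,0,0]]
    - [-1,[0.01,0,0],[0,0,0]]
    - [-1,[0,0,0],[0,0,0]]

```text
t: 7.6
ee_pos: [567.5, 77.2, 127.4]
orientation: [3.131, -0.26, -0.006]
ft_force: [-6.2, 1.6, 0.9]
width: 23.7
grasp_force: 30.0
```

Emit:
jog_arm:
  commands:
    - [-1,[0.01,0,0],[0,0,0]]
    - [-1,[0.01,0,0],[0,0,0]]
    - [-1,[0.01,0,0],[0,0,0]]
    - [-1,[0,0,0],[0,0,0]]

```text
t: 8.0
ee_pos: [570.5, 76.8, 127.4]
orientation: [3.131, -0.26, -0.006]
ft_force: [-5.4, 1.3, 2.1]
width: 23.8
grasp_force: 30.0
```

In contact at about 6 N with the button sliding. Carrying on.

Emit:
jog_arm:
  commands:
    - [-1,[0.01,0,0],[0,0,0]]
    - [-1,[0.01,0,0],[0,0,0]]
    - [-1,[0.01,0,0],[0,0,0]]
    - [-1,[0.01,0,0],[0,0,0]]
    - [-1,[0.01,0,0],[0,0,0]]
    - [-1,[0,0,0],[0,0,0]]

```text
t: 8.6
ee_pos: [575.4, 75.9, 127.4]
orientation: [3.131, -0.26, -0.006]
ft_force: [-6.6, 0.8, 1.9]
width: 24.1
grasp_force: 30.0
```

Emit:
jog_arm:
  commands:
    - [-1,[0.01,0,0],[0,0,0]]
    - [-1,[0.01,0,0],[0,0,0]]
    - [-1,[0,0,0],[0,0,0]]

```text
t: 8.9
ee_pos: [576.8, 75.6, 127.2]
orientation: [3.13, -0.26, -0.008]
ft_force: [-7.6, 3.1, 1.5]
width: 23.7
grasp_force: 30.0
```

Emit:
jog_arm:
  commands:
    - [-1,[0.01,0,0],[0,0,0]]
    - [-1,[0.01,0,0],[0,0,0]]
    - [-1,[0,0,0],[0,0,0]]

```text
t: 9.2
ee_pos: [577.1, 75.5, 126.7]
orientation: [3.13, -0.26, -0.013]
ft_force: [-12.5, 3.6, 3.5]
width: 23.8
grasp_force: 30.0
```

Emit:
jog_arm:
  commands:
    - [-1,[0.01,0,0],[0,0,0]]
    - [-1,[0.01,0,0],[0,0,0]]
    - [-1,[0.01,0,0],[0,0,0]]
    - [-1,[0,0,0],[0,0,0]]

```text
t: 9.6
ee_pos: [577.9, 75.2, 125.9]
orientation: [3.13, -0.26, -0.02]
ft_force: [-16.9, 5.8, 3.2]
width: 23.7
grasp_force: 30.0
```

```bash
python3 v.py w7
```

```text
t 9.6 pos [577.9  75.2 125.9] yaw -9.5 toolz [-1.300e-02  3.000e-04 -9.999e-01] q [0.11 0.49 1.78 0.   0.88 1.84]
yellow 184 tool lo/hi [[64.5, -7.4, -20.3], [68.0, 7.6, -12.1]] mean [ 66.3  -0.2 -18.1]
orange 5449 tool lo/hi [[0.6, -11.5, -24.2], [51.8, 11.6, -19.1]] mean [ 27.7  -0.  -22.4]
slope z/x [-1.06000e-02 -2.20952e+01] y/x [-0.0043  0.1097]
vise top (131.45249938964844, 42.013973236083984) 80.69193267822266 [[636.2999877929688, -0.20000000298023224], [677.7999877929688, -7.0], [699.0, 122.69999694824219], [657.5999755859375, 129.5]] 171.44370240994905
```

The force is up to 18 N, the arm has stalled, and only about 5 mm of yellow shows, so the button is at its stop. Backing off and moving over the sheet.

Emit:
jog_arm:
  commands:
    - [-1,[-0.05,0,0],[0,0,0]]
    - [-1,[-0.13,0,0],[0,0,0]]
    - [-1,[-0.3,0,0],[0,0,0]]
    - [-1,[-0.35,0,0],[0,0,0]]
    - [-1,[-0.3,0,0],[0,0,0]]
    - [-1,[-0.15,-0.15,0],[0,0,0]]
    - [-1,[0,-0.35,0],[0,0,0]]
    - [-1,[0,-0.4,0],[0,0,0]]
    - [-1,[0,-0.4,0],[0,0,0]]
    - [-1,[0,-0.4,0],[0,0,0]]

```text
t: 10.65
ee_pos: [486.0, 265.0, 128.2]
orientation: [-3.13, 0.261, -0.002]
ft_force: [0.5, -0.4, -2.0]
width: 23.7
grasp_force: 30.0
```

Emit:
jog_arm:
  commands:
    - [-1,[0,-0.22,0],[0,0,0]]
    - [-1,[0,0,0],[0,0,0]]
    - [-1,[0,0,0],[0,0,0]]

```text
t: 10.95
ee_pos: [489.0, 284.9, 127.6]
orientation: [3.131, -0.259, -0.0]
ft_force: [0.1, -0.5, -2.0]
width: 23.7
grasp_force: 30.0
```

```bash
python3 v.py w8
```

```text
t 10.95 pos [489.  284.9 127.6] yaw -9.45 toolz [-0.e+00 -3.e-04 -1.e+00] q [ 0.51  0.47  1.83 -0.    0.85  2.24]
yellow 288 tool lo/hi [[64.5, -6.9, -20.2], [70.1, 7.1, -12.8]] mean [ 67.5  -1.1 -17.8]
orange 5381 tool lo/hi [[0.6, -11.3, -24.1], [51.9, 11.6, -19.2]] mean [ 27.7   0.1 -22.3]
slope z/x [-8.10000e-03 -2.20853e+01] y/x [0.0034 0.0482]
```

View pics/w8.png

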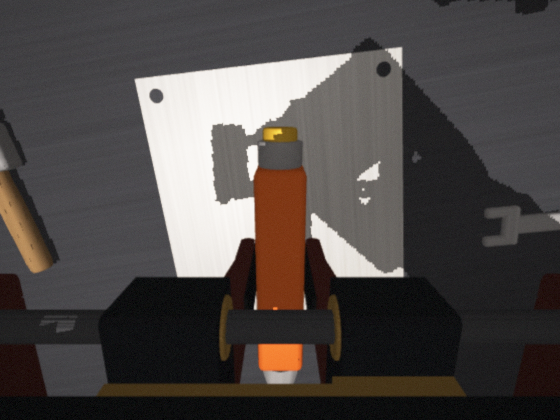

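The button stays in, with about 5.6 mm proud at (280,133), and the scriber is over the middle of the sheet. Lowering gently.

Emit:
jog_arm:
  commands:
    - [-1,[0,0,0.2],[0,0,0]]
    - [-1,[0,0,0.3],[0,0,0]]
    - [-1,[0,0,0.3],[0,0,0]]
    - [-1,[0,0,0.2],[0,0,0]]
    - [-1,[0,0,0.1],[0,0,0]]
    - [-1,[0,0,0.03],[0,0,0]]
    - [-1,[0,0,0.02],[0,0,0]]
    - [-1,[0,0,0.01],[0,0,0]]
    - [-1,[0,0,0.01],[0,0,0]]
    - [-1,[0,0,0],[0,0,0]]

```text
t: 12.0
ee_pos: [489.9, 285.3, 11.3]
orientation: [-3.13, 0.26, -0.001]
ft_force: [-0.1, -0.5, -1.3]
width: 23.7
grasp_force: 30.0
```

Emit:
jog_arm:
  commands:
    - [-1,[0,0,0.01],[0,0,0]]
    - [-1,[0,0,0.01],[0,0,0]]
    - [-1,[0,0,0],[0,0,0]]

```text
t: 12.3
ee_pos: [489.6, 285.2, 8.7]
orientation: [-3.131, 0.26, -0.0]
ft_force: [-0.7, 0.1, -0.1]
width: 23.9
grasp_force: 30.0
```

Emit:
jog_arm:
  commands:
    - [-1,[0,0,0.01],[0,0,0]]
    - [-1,[0,0,0],[0,0,0]]

```text
t: 12.5
ee_pos: [489.8, 285.2, 8.0]
orientation: [-3.131, 0.26, -0.001]
ft_force: [-0.6, -1.0, 3.5]
width: 23.7
grasp_force: 30.0
```

Emit:
jog_arm:
  commands:
    - [-0.35,[0,0,0],[0,0,0]]
    - [-0.3,[0,0,0],[0,0,0]]
    - [-0.2,[0,0,0],[0,0,0]]
    - [0,[0,0,0],[0,0,0]]
    - [0.3,[0,0,0],[0,0,0]]
    - [0.6,[0,0,0],[0,0,0]]
    - [1,[0,0,0],[0,0,0]]
    - [1,[0,0,0],[0,0,0]]
    - [1,[0,0,0],[0,0,0]]
    - [1,[0,0,0],[0,0,0]]

```text
t: 13.5
ee_pos: [489.5, 285.1, 7.7]
orientation: [-3.131, 0.26, 0.0]
ft_force: [0.1, -0.4, 0.5]
width: 86.8
grasp_force: 0.0
```

Emit:
jog_arm:
  commands:
    - [1,[0,0,-0.1],[0,0,0]]
    - [1,[0,0,-0.3],[0,0,0]]
    - [1,[0,0,-0.4],[0,0,0]]
    - [1,[0,0,-0.4],[0,0,0]]
    - [1,[0,0,-0.4],[0,0,0]]
    - [1,[-0.3,0,0],[0,0,0]]
    - [1,[0,0,0],[0,0,0]]
    - [1,[0,0,0],[0,0,0]]

```text
t: 14.3
ee_pos: [459.6, 290.1, 168.4]
orientation: [-3.131, 0.259, -0.001]
ft_force: [-0.1, 0.9, -0.2]
width: 87.6
grasp_force: 0.0
```

```bash
python3 look.py w9
```

```text
t 14.3 pos [459.6 290.1 168.4] yaw -9.46 toolz [ 7.e-04  3.e-04 -1.e+00] q [ 0.54  0.38  1.85 -0.    0.91  2.28] w 87.56915000682147 F [-0.1  0.9 -0.2]
orange 1897 tool mean [ 42.6   0.8 139. ] rect [43.6  0.7] [75.9 23. ] 0.6 world [501.5 282.3  29.2]
yellow 71 tool mean [ 97.7   0.4 143.9] rect [97.5  0.5] [10.9  4.5] 89.2 world [556.  273.7  24.5]
```

View pics/w9.png

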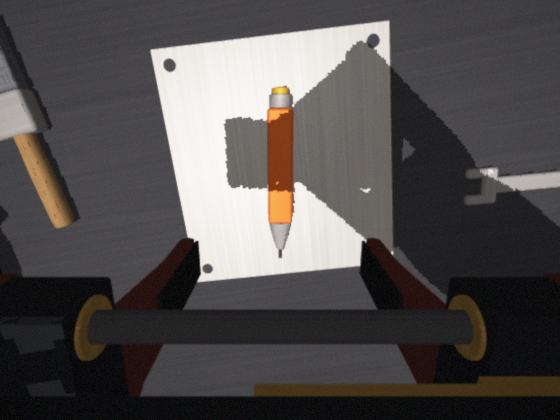

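The scriber lies flat and wholly on the sheet. The button at (281,90) is home, the dark point is out at (280,254), and the gripper is clear.

```bash
python3 -c "from workcell import close_job; print(close_job())"
```

```text
the job is handed in; nothing more can be done
None
```

The scriber's button is pushed home against the vise and its point is out; it lies flat on the aluminium sheet, let go, and the job is handed in at about 14 s (the hand-in returned no verdict).

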